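# Seat the fresh filter cartridge in its push-fit collet and lock it

### The arm

A 7-joint arm with a two-finger parallel gripper is mounted at the origin on the work surface. World frame = base frame: x ahead of the robot, y to its left, z up, the work surface at z = 0. Lengths are in m, angles in rad, forces in N, time in s.
With the tool pointing down it reaches from about 0.4 to 0.85 m from the base axis. Payload 6.9 kg.
Tool frame: the origin (TCP) lies midway between the tips of the shut fingers; the grasp point (between the pads) lies 19 mm behind it; z points along the fingers, x is the direction in which the jaws open and shut, and the axes are right-handed (so a half turn about z gives the same grasp; the last joint's range is limited). The gripper opens to 85 mm and grips with 20 to 120 N. Pads are 22 mm wide; open, the fingers measure 114 mm over their backs; the gripper's body (76 mm by 85 mm) begins 54 mm behind the grasp point. The pads swing forward as they close: fully open they stand 13 mm farther back than shut.
Start: joints at [1.45, 0.507, -0.238, 1.5, 0.126, 1.149, -0.155], TCP at [0.141, -0.609, 0.231] pointing down, gripper open.
Joint ranges: [-3.08, 3.08], [-0.24, 2.05], [-1.43, 1.35], [0, 2.5], [-1.52, 4.66], [0.17, 1.96], [-2.89, 2.89]. Speed limits (rad/s): [2.39, 2.39, 3.14, 3.14, 3.14, 3.14, 3.14].

### API

Orientations are given as a unit quaternion [w, x, y, z].
In Python, from cell import r, imaging, job gives the robot as it stands. The module is installed in compiled form; this text tells all that it offers.
- The arm moves only by the shell command python3 -m pendant 'ROWS'. ROWS is JSON, a list of rows, each an object of numbers: "dx", "dy", "dz": the shift along the world's x, y, z in cm; "wx", "wy", "wz": the turn, a rotation vector about the world's x, y, z in rad; "claw": the opening, from 0 (shut) to 1 (fully open). A call has exactly 8 rows; each row is the pose to reach, as a shift and turn from the pose commanded when the call began; what a row does not reach only later rows make up. A row lasts 1/12 s, in which the tool goes at most 41.7 mm and 7.16 degrees, less where a joint would pass 70% of its speed; a pose out of reach is approached as far as the arm can. A call with a gripper value outside its range is refused whole. The fingers move at their own pace and stop on an object; the grip force is fixed at half the most. Time passes only in rows, so rows that repeat a pose let the fingers close, or fill a call up. It gives the time, the measured TCP pose, the force and the opening at its end, in the units of the state.
- r.state(): the state, without advancing time (a new reading comes with each control period).
- imaging.grab_frame(name): name is "scene" or "top" or "wrist"; returns (picture, depth): 480x640x3 uint8, red, green, blue; 480x640 float32, m along the optical axis (not along the pixel's ray), 0 where there is no reading.
- imaging.camera_params(name): a dict with "camera_matrix" (3x3 intrinsics, pixels), "origin" and "attitude" of the camera in the world. Camera axes: x right, y down, z forward; pixel columns grow to the right and rows downward; lengths in m; the calibration is good to about 2 mm. A picture is of the moment at which its call begins: read the wrist's pose just before it. camera_params takes no time and is no camera call; for the wrist camera it gives the pose at the moment of the call.
- job.job_done(): hands the job in, once; it reports no verdict.
The state is a dict: "clock": time; "q": joint angles; "qd": joint speeds; "joint_efforts": joint torques, N m; "ee_pos": TCP position; "tool_rot": TCP orientation; "contact_force": force on the tool from outside, world axes, zero at the start; "wrist_torque": the same for the moment, N m; "width": finger opening in m.
Only numpy, scipy, OpenCV 4.12 (cv2) and the standard library are available. Lean on these libraries where they do the work, as an engineer would, in place of code of your own. Each camera call takes 0.05 s, during which the arm holds its last target. There are 200 camera calls.

### The job

Take the filter tube with the blue band out of the bamboo rack and push it into the filter's blue push-fit collet, past the seal, until it bottoms on the hard stop - feel for the stop and do not ram it (never more than 25 N). Then swing the red-tipped lock lever all the way over to its locked side and let go, leaving the tube standing fully home and the spent orange-banded tube, the pegs, the puller and the pot where they are.

Things in the scene. Friction and masses are not known exactly. Their poses are not given: they have to be found in the camera images.
- tube: The fresh water-filter cartridge: a stiff white plastic tube 18 mm in diameter and 160 mm long, about 130 g, with a BLUE band from 110 to 145 mm above its foot. It stands upright in one of the two end holders of the rack. Origin: centre of its foot (lower end); z runs up the tube. The foot's edge is chamfered 2.5 mm wide over 4 mm, leaving a flat 13 mm across.
- spent: The spent cartridge: the same tube with an ORANGE band, standing in the other end holder. To be left alone.
- rack: Bamboo rack fixed to the desk, 130 x 234 mm. Origin at desk height in its middle. Pegs lie along its x in slots (teeth 36 mm high). At each end, 95 mm from the middle along its y, a holder block 44 x 44 x 50 mm high has a loose upright hole 40 mm deep: a cartridge stands in it, foot 10 mm above the desk. Which cartridge is at which end varies.
- filter: Water-filter unit fixed to the desk: a grey slab 110 mm (x) x 200 mm (y) x 20 mm high, carrying the blue round push-fit collet 45 mm from the middle towards its -y, and the lock lever 60 mm from the middle towards its +y. Origin at desk height in the slab's middle. It takes no harm from up to 25 N between the cartridge and the funnel, bore or stop (the seal's own squeeze does not count); more cracks it.
- mouth (a point): Centre of the collet's mouth, 95 mm above the desk; z up, axes as filter. The mouth is a funnel 31 mm wide narrowing over the top 10 mm to an upright bore 20 mm wide. The hard stop on which the tube bottoms cannot be seen; its depth differs from start to start, between 31 and 55 mm below the mouth, so it has to be felt as a sharp rise of force.
- seal (a point): Centre of the black rubber seal ring inside the collet, on the bore's axis, 20 mm below the mouth. The tube's foot is pushed past it with about 7 to 11 N, after which the tube slides on with about 5 to 8 N, either way.
- poppet (a joint): Small red sprung shut-off pin in the hard stop at the bottom of the bore: metres pressed down. 0 untouched, 0.003 when a tube sits on the stop, up to 0.005 while it is pressed hard. The stop is faced with hard rubber giving 1 mm at 15 N. Its spring is under 1 N, less than the tube's weight.
- lock (a joint): Lock lever on the filter: 0 rad leaning towards the filter's -x (open), 1.0 rad leaning towards +x (locked, end of travel). Its axle lies along the filter's y, 42 mm above the desk, 60 mm to +y of the filter's middle. Light (about 1 N at the tip) and stays where it is left; it starts between 0 and 0.15.
- lock_tip (a point): Centre of the red 26 mm ball at the lever's tip, 60 mm from the axle (the stem is 10 mm thick): about 95 mm above the desk at both ends of the swing, 102 mm upright.
- puller: Yellow plastic peg puller lying on the desk, T-shaped, 100 x 120 mm, 16 mm high; origin under its handle. A bystander.
- pot: Empty grey ceramic pot, 120 mm wide, 110 mm high, standing on the desk; origin under its centre. A bystander.
- peg0: Silver tent peg, 7 mm thick, 155 mm long, lying in a slot of the rack; origin at mid-length on its axis. A bystander.
- peg1: Silver tent peg, 7 mm thick, 155 mm long, lying in a slot of the rack; origin at mid-length on its axis. A bystander.
- peg2: Silver tent peg, 7 mm thick, 155 mm long, lying in a slot of the rack; origin at mid-length on its axis. A bystander.
- peg3: Silver tent peg, 7 mm thick, 155 mm long, lying in a slot of the rack; origin at mid-length on its axis. A bystander.
- peg4: Silver tent peg, 7 mm thick, 155 mm long, lying in a slot of the rack; origin at mid-length on its axis. A bystander.

How it is judged:
On the way, in this order (a step that is already met when the one before it is completed fails the run):
1. the blue-banded tube has been drawn clear of the rack (height (world z) of tube above 0.065 m), for 0.1 s.
2. the tube has been pushed past the seal and sits on the hard stop (pin pressed more than half of its 3 mm) (value of joint poppet above 0.0015 m and horizontal distance between tube and mouth below 0.004 m and z of tube in the frame of mouth below -0.028 m and angle between tube's own z axis and vertical below 0.1 rad), for 0.2 s.
3. then the lock lever has been swung over to its locked side (more than 0.85 rad) (value of joint lock above 0.85 rad), for 0.2 s.
At the end, for the whole second after the job is handed in: The blue-banded tube stands at rest upright (within 0.1 rad) in the collet, on its axis within 4 mm, its foot more than 28 mm below the mouth and bottomed so that the pin is pressed more than half of its 3 mm; the lock lever stands beyond 0.85 of 1.0 rad (all of step 2 and value of joint lock above 0.85 rad and linear speed of tube below 0.01 m/s); the robot touches nothing.
It fails at once if the tube was pushed against the filter with more than 25 N (contact force between tube and filter above 25 N).
It fails at once if the spent tube was displaced by more than 20 mm (distance of spent from where it was at the start of the episode above 0.02 m).
It fails at once if the peg puller was displaced by more than 20 mm (distance of puller from where it was at the start of the episode above 0.02 m).
It fails at once if the pot was displaced by more than 20 mm (distance of pot from where it was at the start of the episode above 0.02 m).
It fails at once if a peg was displaced by more than 20 mm (distance of any of peg0, peg1, peg2, peg3, peg4 from where it was at the start of the episode above 0.02 m).
It also fails if it takes over 56 s, if anything falls off the work surface, if the arm or the gripper's body presses on something with over 40 N, if the wrist force passes 120 N, or if a joint passes its speed limit or range.

## Working session

There is one attempt and no reset: what is moved stays moved. The work goes in short steps, Python scripts to look and compute and a shell command to move; the robot and the scene stay as the last step left them, time stands still between calls to the robot, and variables do not carry over. Pictures are saved under pics/ and viewed, about 8 in all and at most 12, crops included, and the job is handed in when it is done.

```bash
mkdir -p pics; cat > h.py <<'E'
import numpy as np, cv2
from cell import r, imaging, job
def grab(n):
    P=imaging.camera_params(n); im,d=imaging.grab_frame(n); return im,d,P
def R_of(P):
    a=np.array(P['attitude'],float)
    if a.shape==(3,3): return a
    from scipy.spatial.transform import Rotation as Ro
    return Ro.from_quat([a[1],a[2],a[3],a[0]]).as_matrix()
def cloud(d,P):
    K=np.array(P['camera_matrix']); v,u=np.mgrid[:480,:640]
    c=np.stack([(u-K[0,2])/K[0,0]*d,(v-K[1,2])/K[1,1]*d,d],-1)
    return c@R_of(P).T+np.array(P['origin'])
def blobs(m,amin=30):
    n,l,s,c=cv2.connectedComponentsWithStats(m.astype(np.uint8))
    return [(l==i,s[i],c[i]) for i in range(1,n) if s[i][4]>=amin]
def masks(im):
    h=cv2.cvtColor(im,cv2.COLOR_RGB2HSV); H,S,V=h[...,0],h[...,1],h[...,2]
    ok=(S>130)&(V>60)
    return dict(blue=ok&(H>95)&(H<130),red=ok&((H<5)|(H>174)),orange=ok&(H>5)&(H<18))
E
python3 - <<'E'
from h import *
print(r.state())
for n in ("scene","top"):
    im,d,P=grab(n); print(n,P)
    cv2.imwrite(f'pics/{n}0.png',im[...,::-1])
    W=cloud(d,P)
    for k,m in masks(im).items():
        for b,s,c in blobs(m&(d>0)):
            p=W[b]; print(k,s,c.round(),np.median(p,0).round(4),p.min(0).round(3),p.max(0).round(3))
E
```

```text
{'clock': 0.0, 'q': array([ 1.44948174,  0.50835909, -0.23751025,  1.50112781,  0.12568661,
        1.14890192, -0.15480111]), 'qd': array([ 0.00045779,  0.000738  , -0.00016744, -0.00063594,  0.00045637,
       -0.00031052,  0.00097987]), 'joint_efforts': array([ 5.40700530e-04, -6.20595074e+01, -2.18597889e+00, -2.49644941e+01,
        1.28532102e-02,  1.21332475e-02,  4.86082138e-05]), 'ee_pos': array([ 0.14035405, -0.60852129,  0.2304177 ]), 'tool_rot': array([-5.52799616e-04,  7.82582692e-01, -6.22545991e-01, -7.15977284e-04]), 'contact_force': array([-0.13870117,  0.86755414, -0.18929951]), 'wrist_torque': array([ 0.02103698, -0.01556928,  0.05682048]), 'width': 0.08554983392734979}
scene {'camera_matrix': array([[600.53843865,   0.        , 325.96082731],
       [  0.        , 600.53843865, 242.05055741],
       [  0.        ,   0.        ,   1.        ]]), 'origin': array([ 1.15445009, -0.68257248,  0.77487114]), 'attitude': array([-0.40457346,  0.85214669,  0.30031007, -0.14135132])}
blue [ 147    0   76   34 1097] [178.  10.] [-1.0579  1.0041 -0.1037] [-1.425  0.976 -0.286]
[... 1321 characters left out ...]
 -0.399  0.042]
blue [422 315  20  21 100] [430. 325.] [ 0.4869 -0.2065  0.096 ] [ 0.471 -0.227  0.09 ] [ 0.506 -0.193  0.101]
red [365 328  12  14 135] [370. 335.] [ 0.4691 -0.1023  0.1071] [ 0.459 -0.113  0.098] [ 0.481 -0.093  0.113]
orange [    0     0   640   106 56553] [323.  46.] [ 1.4936 -0.0129 -0.7491] [ 1.29 -1.18 -0.77] [ 1.718  1.187 -0.731]
orange [ 455  109  140   50 3058] [539. 136.] [ 0.8621 -0.4676  0.0132] [ 0.828 -0.564  0.001] [ 0.933 -0.28   0.02 ]
orange [504 110  10   7  32] [509. 112.] [ 0.92   -0.3889  0.0135] [ 0.912 -0.399  0.01 ] [ 0.927 -0.379  0.016]
orange [476 204   7  18  30] [479. 213.] [ 0.7084 -0.3263  0.0044] [ 0.695 -0.331  0.001] [ 0.73  -0.32   0.014]
```

View pics/scene0.png

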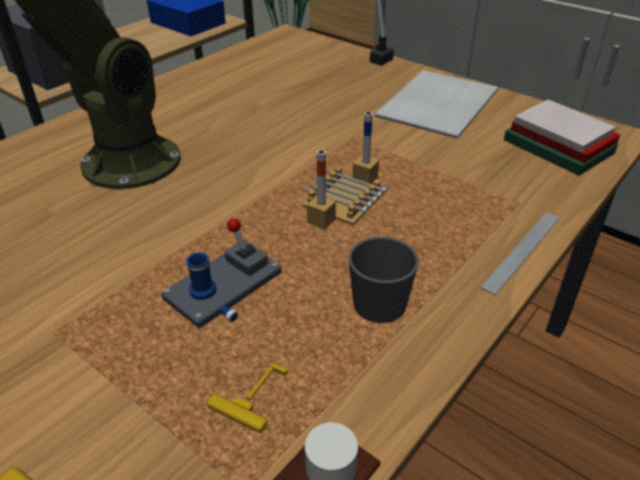

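View pics/top0.png

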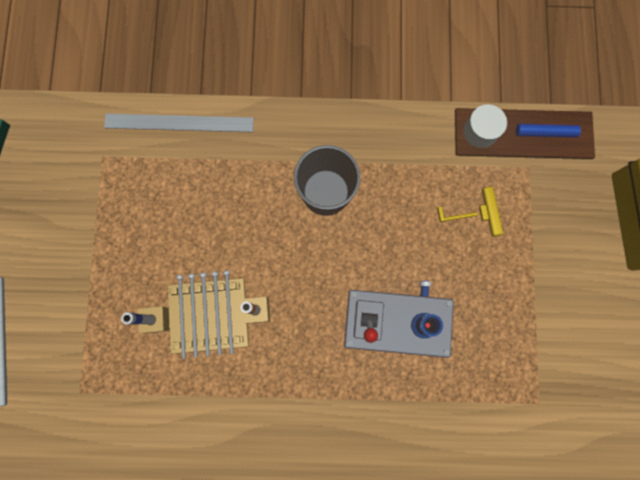

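The blue-banded tube is at the rack's +y end (scene 366,128; top 127,318). The collet is at top (429,325) and the red lever tip at (371,335), which leans to -x. Next I'll measure them precisely.

```bash
cat >> h.py <<'E'
def circ(p):
    A=np.c_[2*p,np.ones(len(p))]; s=np.linalg.lstsq(A,(p**2).sum(1),rcond=None)[0]
    return s[:2],np.sqrt(s[2]+s[0]**2+s[1]**2)
def ray(P,u,v,z):
    K=np.array(P['camera_matrix']); o=np.array(P['origin'])
    w=R_of(P)@np.array([(u-K[0,2])/K[0,0],(v-K[1,2])/K[1,1],1]); return o+w*(z-o[2])/w[2]
def box(W,x,y,z):
    return (W[...,0]>x[0])&(W[...,0]<x[1])&(W[...,1]>y[0])&(W[...,1]<y[1])&(W[...,2]>z[0])&(W[...,2]<z[1])
E
python3 - <<'E'
from h import *
for n in ("top","scene"):
    im,d,P=grab(n); W=cloud(d,P); ok=d>0
    for nm,y in (("tubeB",(.22,.36)),("tubeO",(.02,.16))):
        for z in ((.16,.18),(.12,.15),(.07,.1)):
            m=ok&box(W,(.4,.6),y,z); p=W[m]
            if len(p): print(n,nm,z,len(p),p.mean(0).round(4),p.min(0).round(3),p.max(0).round(3))
        m=ok&box(W,(.4,.6),y,(.16,.185))
        if n=='top' and m.any():
            v,u=np.where(m); print(' top px',u.mean(),v.mean(),'ray@.17',ray(P,u.mean(),v.mean(),.17).round(4))
    m=ok&box(W,(.43,.55),(-.26,-.16),(.088,.105)); p=W[m]; print(n,'collet',len(p),p.mean(0).round(4),p.min(0).round(3),p.max(0).round(3),circ(p[:,:2]))
    if n=='top':
        v,u=np.where(m); c,rr=cv2.minEnclosingCircle(np.c_[u,v].astype(np.float32)); print(' mec',c,rr,ray(P,*c,.095).round(4))
        m=ok&box(W,(.38,.62),(-.33,0),(.012,.03)); v,u=np.where(m); pts=W[m][:,:2].astype(np.float32)*1000
        print(' slab',cv2.minAreaRect(pts))
    for b,s,c in blobs(masks(im)['red']):
        q=ray(P,*c,.096)
        if abs(q[1]+.1)<.05: print(n,'ball',c,q.round(4))
        if abs(q[1]+.2)<.04: print(n,'poppet?',c,ray(P,*c,.05).round(4))
cv2.imwrite('pics/crop1.png',cv2.resize(im[95:330,140:400],None,fx=2.4,fy=2.4)[...,::-1])
E
```

```text
top tubeB (0.16, 0.18) 126 [0.4867 0.2919 0.1701] [0.479 0.284 0.16 ] [0.495 0.303 0.175]
top tubeB (0.12, 0.15) 69 [0.4862 0.2861 0.1349] [0.478 0.284 0.12 ] [0.496 0.292 0.15 ]
top tubeB (0.07, 0.1) 52 [0.4862 0.2861 0.0857] [0.478 0.284 0.071] [0.496 0.293 0.099]
 top px 127.11904761904762 318.1507936507937 ray@.17 [0.4867 0.2919 0.17  ]
top tubeO (0.16, 0.18) 107 [0.5086 0.104  0.171 ] [0.501 0.096 0.161] [0.517 0.114 0.175]
top tubeO (0.12, 0.15) 20 [0.5067 0.0971 0.1371] [0.5   0.095 0.123] [0.515 0.101 0.149]
top tubeO (0.07, 0.1) 22 [0.5063 0.0977 0.0856] [0.5   0.095 0.071] [0.516 0.103 0.099]
 top px 245.7289719626168 307.2056074766355 ray@.17 [0.5086 0.1041 0.17  ]
top collet 295 [ 0.4882 -0.2092  0.0944] [ 0.47  -0.229  0.088] [ 0.508 -0.189  0.1  ] (array([ 0.48821339, -0.20837834]), np.float64(0.016061421442552487))
 mec (430.60345458984375, 325.60345458984375) 11.713804244995117 [ 0.4875 -0.2084  0.095 ]
 slab ((506.09478759765625, -165.43045043945312), (200.5970458984375, 139.6490020751953), 86.18927001953125)
top ball [370.43703704 334.76296296] [ 0.4693 -0.1037  0.096 ]
scene tubeB (0.16, 0.18) 63 [0.4907 0.2883 0.1679] [0.479 0.279 0.161] [0.499 0.3   0.173]
scene tubeB (0.12, 0.15) 100 [0.4924 0.286  0.1348] [0.482 0.28  0.12 ] [0.5   0.3   0.149]
scene tubeB (0.07, 0.1) 96 [0.4924 0.286  0.0856] [0.481 0.279 0.07 ] [0.499 0.296 0.1  ]
scene tubeO (0.16, 0.18) 80 [0.5134 0.0996 0.1681] [0.503 0.092 0.16 ] [0.523 0.112 0.174]
scene tubeO (0.12, 0.15) 123 [0.5154 0.0983 0.1356] [0.502 0.092 0.12 ] [0.522 0.112 0.15 ]
scene tubeO (0.07, 0.1) 100 [0.5157 0.0974 0.0851] [0.507 0.091 0.07 ] [0.522 0.106 0.099]
scene collet 272 [ 0.492  -0.2116  0.0934] [ 0.469 -0.231  0.088] [ 0.513 -0.192  0.099] (array([ 0.49312172, -0.21211219]), np.float64(0.016792790607464834))
scene ball [233.12264151 224.24528302] [ 0.4687 -0.1012  0.096 ]
```

```bash
python3 -m pendant '[{"dx":2.2,"dy":2.5,"dz":0.8,"claw":1},{"dx":4.4,"dy":5,"dz":1.6,"claw":1},{"dx":6.6,"dy":7.5,"dz":2.4,"claw":1},{"dx":9,"dy":10,"dz":3,"claw":1},{"dx":11.5,"dy":12.5,"dz":3,"claw":1},{"dx":14,"dy":15,"dz":3,"claw":1},{"dx":16.5,"dy":17.5,"dz":3,"claw":1},{"dx":19,"dy":20,"dz":3,"claw":1}]'
python3 -m pendant '[{"dx":2.2,"dy":2.5,"claw":1},{"dx":4.4,"dy":5,"claw":1},{"dx":6.6,"dy":7.5,"claw":1},{"dx":9,"dy":10,"claw":1},{"dx":11.5,"dy":13,"claw":1},{"dx":14,"dy":16.5,"claw":1},{"dx":15.8,"dy":20,"claw":1},{"dx":15.8,"dy":20,"claw":1}]'
python3 - <<'E'
from h import *
print(r.state()['ee_pos'],r.state()['q'])
im,d,P=grab('wrist'); print(P['origin']); W=cloud(d,P)
cv2.imwrite('pics/wrist1.png',im[...,::-1])
m=(d>0)&box(W,(.43,.55),(-.26,-.16),(.085,.105)); print(m.sum())
if m.any():
    p=W[m]; print(p.min(0),p.max(0))
    v,u=np.where(m); c,rr=cv2.minEnclosingCircle(np.c_[u,v].astype(np.float32)); print(c,rr,ray(P,*c,.095))
for b,s,c in blobs(masks(im)['red']): print('red',c,s,ray(P,*c,.096),ray(P,*c,.05))
E
```

```text
[ 0.14045264 -0.60872373  0.23074153] [ 1.44946604  0.50805795 -0.23757236  1.50073763  0.12568835  1.14886246
 -0.15478073]
[ 0.22207718 -0.59027421  0.37293673]
0
red [618.11007121 192.4775178 ] [ 588  123   52  129 4915] [ 0.20956957 -0.79910184  0.096     ] [ 0.20749202 -0.83378872  0.05      ]invalid input
invalid input
```

The moves were refused with "invalid input". Each row probably needs every key, so I'll supply them all.

```bash
python3 -m pendant '[{"dx":2.2,"dy":2.5,"dz":0.8,"wx":0,"wy":0,"wz":0,"claw":1},{"dx":4.4,"dy":5,"dz":1.6,"wx":0,"wy":0,"wz":0,"claw":1},{"dx":6.6,"dy":7.5,"dz":2.4,"wx":0,"wy":0,"wz":0,"claw":1},{"dx":9,"dy":10,"dz":3,"wx":0,"wy":0,"wz":0,"claw":1},{"dx":11.5,"dy":12.5,"dz":3,"wx":0,"wy":0,"wz":0,"claw":1},{"dx":14,"dy":15,"dz":3,"wx":0,"wy":0,"wz":0,"claw":1},{"dx":16.5,"dy":17.5,"dz":3,"wx":0,"wy":0,"wz":0,"claw":1},{"dx":19,"dy":20,"dz":3,"wx":0,"wy":0,"wz":0,"claw":1}]'
```

```text
clock: 0.92
ee_pos: [0.3314, -0.4076, 0.2615]
tool_rot: [0.0, 0.783, -0.623, 0.0]
contact_force: [0.2, 0.2, -0.9]
width: 0.0858
```

```bash
python3 -m pendant '[{"dx":2.2,"dy":2.5,"dz":0,"wx":0,"wy":0,"wz":0,"claw":1},{"dx":4.4,"dy":5,"dz":0,"wx":0,"wy":0,"wz":0,"claw":1},{"dx":6.6,"dy":7.5,"dz":0,"wx":0,"wy":0,"wz":0,"claw":1},{"dx":9,"dy":10,"dz":0,"wx":0,"wy":0,"wz":0,"claw":1},{"dx":11.5,"dy":13,"dz":0,"wx":0,"wy":0,"wz":0,"claw":1},{"dx":14,"dy":16.5,"dz":0,"wx":0,"wy":0,"wz":0,"claw":1},{"dx":15.7,"dy":20,"dz":0,"wx":0,"wy":0,"wz":0,"claw":1},{"dx":15.7,"dy":20,"dz":0,"wx":0,"wy":0,"wz":0,"claw":1}]'
python3 - <<'E'
from h import *
print(r.state()['ee_pos'],r.state()['q'])
im,d,P=grab('wrist'); print(P['origin'],R_of(P)); W=cloud(d,P)
cv2.imwrite('pics/wrist1.png',im[...,::-1])
m=(d>0)&box(W,(.43,.55),(-.26,-.16),(.085,.105)); print(m.sum())
if m.any():
    p=W[m]; print(p.min(0),p.max(0))
    v,u=np.where(m); c,rr=cv2.minEnclosingCircle(np.c_[u,v].astype(np.float32)); print(c,rr,ray(P,*c,.095))
for b,s,c in blobs(masks(im)['red']): print('red',c,s,ray(P,*c,.096),ray(P,*c,.05))
E
```

```text
clock: 1.58
ee_pos: [0.4917, -0.1995, 0.2617]
tool_rot: [-0.003, 0.786, -0.618, -0.0]
contact_force: [0.4, 0.5, 0.1]
width: 0.0852
[ 0.49169889 -0.19949443  0.26170785] [ 0.62826911  0.34732594 -0.40247813  1.69722614  0.14226519  1.1249525
 -1.14598327]
[ 0.57266023 -0.18061508  0.40422268] [[ 0.2350368  -0.92068525 -0.31160289]
 [-0.97198134 -0.22367257 -0.07226938]
 [-0.00315966  0.31985816 -0.94746017]]
1498
[ 0.4707186  -0.22989566  0.08501806] [ 0.50987974 -0.19094053  0.09663478]
(337.7621154785156, 219.29295349121094) 25.44342041015625 [ 0.49178141 -0.21005469  0.095     ]
red [197.91421569 213.35661765] [182 198  33  32 816] [ 0.47114378 -0.10369879  0.096     ] [ 0.45599318 -0.09221959  0.05      ]
red [336.54255319 210.13829787] [331 206  12  10  94] [ 0.49890612 -0.20725373  0.096     ] [ 0.48789885 -0.21122936  0.05      ]
```

View pics/wrist1.png

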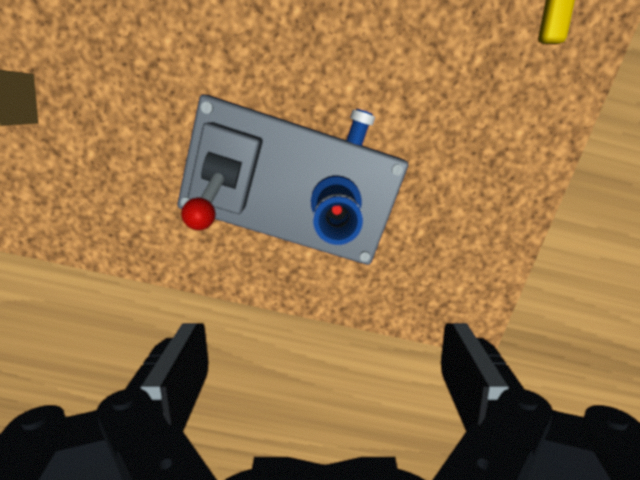

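The poppet pin shows inside the collet at (336,210) and the lever ball at (198,213). The mouth comes out near (0.489, -0.2097). Now moving over the tube.

```bash
python3 -m pendant '[{"dx":0,"dy":3.5,"dz":0,"wx":0,"wy":0,"wz":0,"claw":1},{"dx":0,"dy":7.5,"dz":0,"wx":0,"wy":0,"wz":0,"claw":1},{"dx":0,"dy":11.5,"dz":0,"wx":0,"wy":0,"wz":0,"claw":1},{"dx":0,"dy":15.5,"dz":0,"wx":0,"wy":0,"wz":0,"claw":1},{"dx":0,"dy":19.5,"dz":0,"wx":0,"wy":0,"wz":0,"claw":1},{"dx":0,"dy":23.5,"dz":0,"wx":0,"wy":0,"wz":0,"claw":1},{"dx":0,"dy":27.5,"dz":0,"wx":0,"wy":0,"wz":0,"claw":1},{"dx":0,"dy":31.5,"dz":0,"wx":0,"wy":0,"wz":0,"claw":1}]'
python3 -m pendant '[{"dx":0,"dy":4,"dz":0,"wx":0,"wy":0,"wz":0,"claw":1},{"dx":0,"dy":8,"dz":0,"wx":0,"wy":0,"wz":0,"claw":1},{"dx":0,"dy":12,"dz":0,"wx":0,"wy":0,"wz":0,"claw":1},{"dx":0,"dy":15.5,"dz":0,"wx":0,"wy":0,"wz":0,"claw":1},{"dx":0,"dy":18,"dz":0,"wx":0,"wy":0,"wz":0,"claw":1},{"dx":-0.1,"dy":18.6,"dz":0,"wx":0,"wy":0,"wz":0,"claw":1},{"dx":-0.1,"dy":18.6,"dz":0,"wx":0,"wy":0,"wz":0,"claw":1},{"dx":-0.1,"dy":18.6,"dz":0,"wx":0,"wy":0,"wz":0,"claw":1}]'
python3 - <<'E'
from h import *
im,d,P=grab('wrist'); print(P['origin'],r.state()['ee_pos'],r.state()['q']); W=cloud(d,P)
m=(d>0)&box(W,(.44,.54),(.22,.36),(.155,.18)); print(m.sum())
if m.any():
    p=W[m]; print(p.min(0),p.max(0),p.mean(0))
    t=p[p[:,2]>.166]; print(t.mean(0),t.min(0),t.max(0))
cv2.imwrite('pics/wrist2.png',im[...,::-1])
E
```

```text
clock: 2.3
ee_pos: [0.4873, 0.1066, 0.2614]
tool_rot: [0.0, 0.782, -0.623, 0.0]
contact_force: [2.0, 0.1, 0.2]
width: 0.0855
clock: 2.97
ee_pos: [0.4869, 0.2905, 0.2609]
tool_rot: [0.001, 0.782, -0.623, 0.0]
contact_force: [-0.2, -0.6, -0.6]
width: 0.0854
[0.56857689 0.30922774 0.40305775] [0.48716427 0.28977992 0.26103631] [-0.22407526  0.42385325 -0.54089139  1.60514895  0.23260423  1.17827397
 -2.16183939]
856
[0.47957244 0.2831463  0.1550024 ] [0.49764    0.3010445  0.17205041] [0.49008557 0.29244476 0.16822651]
[0.48897465 0.29222065 0.16986625] [0.47957244 0.2831463  0.16608947] [0.4976082  0.3010445  0.17205041]
```

View pics/wrist2.png

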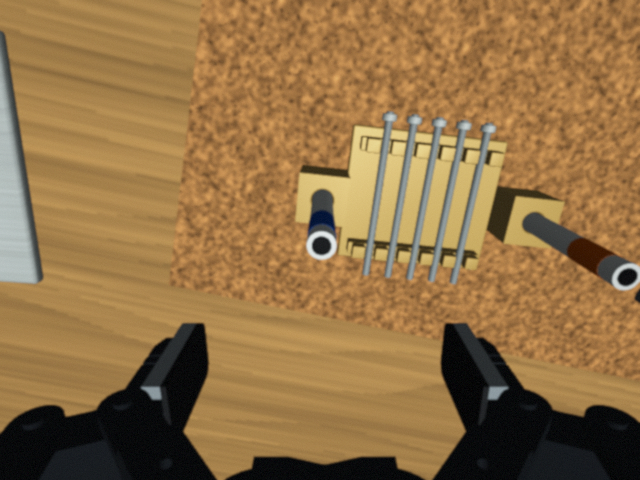

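The tube's top ring is at (321,244), straddled by the jaws, and sits at (0.4885, 0.292). Going down and gripping.

```bash
python3 -m pendant '[{"dx":0.1,"dy":0.15,"dz":-2,"wx":0,"wy":0,"wz":0,"claw":1},{"dx":0.1,"dy":0.15,"dz":-4.5,"wx":0,"wy":0,"wz":0,"claw":1},{"dx":0.1,"dy":0.15,"dz":-7,"wx":0,"wy":0,"wz":0,"claw":1},{"dx":0.1,"dy":0.15,"dz":-9.5,"wx":0,"wy":0,"wz":0,"claw":1},{"dx":0.1,"dy":0.15,"dz":-12,"wx":0,"wy":0,"wz":0,"claw":1},{"dx":0.1,"dy":0.15,"dz":-14,"wx":0,"wy":0,"wz":0,"claw":1},{"dx":0.1,"dy":0.15,"dz":-15,"wx":0,"wy":0,"wz":0,"claw":1},{"dx":0.1,"dy":0.15,"dz":-15,"wx":0,"wy":0,"wz":0,"claw":1}]'
for i in 1 2; do python3 -m pendant '[{"dx":0,"dy":0,"dz":0,"wx":0,"wy":0,"wz":0,"claw":0},{"dx":0,"dy":0,"dz":0,"wx":0,"wy":0,"wz":0,"claw":0},{"dx":0,"dy":0,"dz":0,"wx":0,"wy":0,"wz":0,"claw":0},{"dx":0,"dy":0,"dz":0,"wx":0,"wy":0,"wz":0,"claw":0},{"dx":0,"dy":0,"dz":0,"wx":0,"wy":0,"wz":0,"claw":0},{"dx":0,"dy":0,"dz":0,"wx":0,"wy":0,"wz":0,"claw":0},{"dx":0,"dy":0,"dz":0,"wx":0,"wy":0,"wz":0,"claw":0},{"dx":0,"dy":0,"dz":0,"wx":0,"wy":0,"wz":0,"claw":0}]'; done
```

```text
clock: 3.68
ee_pos: [0.4873, 0.2907, 0.1094]
tool_rot: [0.002, 0.782, -0.624, -0.0]
contact_force: [0.0, -0.2, 0.5]
width: 0.0856
clock: 4.35
ee_pos: [0.488, 0.2936, 0.1121]
tool_rot: [-0.0, 0.783, -0.623, 0.0]
contact_force: [-0.5, -0.6, 5.9]
width: 0.0165
clock: 5.02
ee_pos: [0.488, 0.2935, 0.1121]
tool_rot: [-0.0, 0.783, -0.623, 0.0]
contact_force: [-0.9, -1.9, 6.4]
width: 0.0166
```

```bash
python3 -m pendant '[{"dx":0,"dy":0,"dz":1.5,"wx":0,"wy":0,"wz":0,"claw":0},{"dx":0,"dy":0,"dz":4,"wx":0,"wy":0,"wz":0,"claw":0},{"dx":0,"dy":0,"dz":6.5,"wx":0,"wy":0,"wz":0,"claw":0},{"dx":0,"dy":0,"dz":9.5,"wx":0,"wy":0,"wz":0,"claw":0},{"dx":0,"dy":0,"dz":12.5,"wx":0,"wy":0,"wz":0,"claw":0},{"dx":0,"dy":0,"dz":15.5,"wx":0,"wy":0,"wz":0,"claw":0},{"dx":0,"dy":0,"dz":18,"wx":0,"wy":0,"wz":0,"claw":0},{"dx":0,"dy":0,"dz":19,"wx":0,"wy":0,"wz":0,"claw":0}]'
python3 -m pendant '[{"dx":0,"dy":-2,"dz":0,"wx":0,"wy":0,"wz":0,"claw":0},{"dx":0,"dy":-5,"dz":0,"wx":0,"wy":0,"wz":0,"claw":0},{"dx":0,"dy":-9,"dz":0,"wx":0,"wy":0,"wz":0,"claw":0},{"dx":0,"dy":-13,"dz":0,"wx":0,"wy":0,"wz":0,"claw":0},{"dx":0,"dy":-17,"dz":0,"wx":0,"wy":0,"wz":0,"claw":0},{"dx":0,"dy":-21,"dz":0,"wx":0,"wy":0,"wz":0,"claw":0},{"dx":0,"dy":-25,"dz":0,"wx":0,"wy":0,"wz":0,"claw":0},{"dx":0,"dy":-29,"dz":0,"wx":0,"wy":0,"wz":0,"claw":0}]'
python3 -m pendant '[{"dx":0,"dy":-4,"dz":0,"wx":0,"wy":0,"wz":0,"claw":0},{"dx":0,"dy":-8,"dz":0,"wx":0,"wy":0,"wz":0,"claw":0},{"dx":0,"dy":-12,"dz":-1,"wx":0,"wy":0,"wz":0,"claw":0},{"dx":0,"dy":-16,"dz":-2,"wx":0,"wy":0,"wz":0,"claw":0},{"dx":0,"dy":-19,"dz":-4,"wx":0,"wy":0,"wz":0,"claw":0},{"dx":0,"dy":-21.2,"dz":-6,"wx":0,"wy":0,"wz":0,"claw":0},{"dx":0,"dy":-21.2,"dz":-7.5,"wx":0,"wy":0,"wz":0,"claw":0},{"dx":0,"dy":-21.2,"dz":-7.5,"wx":0,"wy":0,"wz":0,"claw":0}]'
python3 - <<'E'
from h import *
for n in ("scene","top","wrist"):
    im,d,P=grab(n); W=cloud(d,P); np.savez(f'pics/{n}.npz',im=im,d=d)
    if n=='scene': cv2.imwrite('pics/ins1.png',cv2.resize(im[130:330,110:310],None,fx=3,fy=3)[...,::-1])
    if n=='wrist': cv2.imwrite('pics/wrist3.png',im[...,::-1])
    # tube points by z slices
    for z in ((.103,.12),(.12,.14),(.14,.16),(.16,.18),(.18,.2)):
        m=(d>0)&box(W,(.455,.52),(-.235,-.175),z); p=W[m]
        if len(p)>5: print(n,z,len(p),p.mean(0).round(4),p.min(0).round(4),p.max(0).round(4))
print(r.state()['ee_pos'],r.state()['contact_force'])
E
```

```text
clock: 5.68
ee_pos: [0.4881, 0.2945, 0.3049]
tool_rot: [-0.002, 0.783, -0.622, 0.001]
contact_force: [0.2, -0.1, -0.8]
width: 0.0163
clock: 6.35
ee_pos: [0.4866, 0.0016, 0.3004]
tool_rot: [0.0, 0.783, -0.622, -0.0]
contact_force: [0.8, 0.1, -0.5]
width: 0.0167
clock: 7.02
ee_pos: [0.4848, -0.2096, 0.2221]
tool_rot: [0.001, 0.782, -0.624, -0.003]
contact_force: [-0.5, 0.6, -1.2]
width: 0.0163
scene (0.12, 0.14) 83 [ 0.4908 -0.2145  0.1316] [ 0.4809 -0.2215  0.12  ] [ 0.496  -0.2041  0.1399]
scene (0.14, 0.16) 107 [ 0.4913 -0.2144  0.1504] [ 0.4809 -0.2207  0.14  ] [ 0.4959 -0.2039  0.1598]
scene (0.16, 0.18) 109 [ 0.491  -0.2144  0.1706] [ 0.4809 -0.2204  0.1608] [ 0.4966 -0.2024  0.1799]
scene (0.18, 0.2) 110 [ 0.4913 -0.2145  0.1904] [ 0.4815 -0.2209  0.1801] [ 0.4972 -0.204   0.1996]
wrist (0.12, 0.14) 178 [ 0.4944 -0.2067  0.1338] [ 0.486  -0.2168  0.1269] [ 0.4967 -0.1994  0.1399]
wrist (0.14, 0.16) 347 [ 0.4944 -0.2066  0.1503] [ 0.4867 -0.2164  0.1401] [ 0.4968 -0.1992  0.1599]
wrist (0.16, 0.18) 444 [ 0.4944 -0.2066  0.1705] [ 0.4865 -0.2166  0.1601] [ 0.4968 -0.1991  0.18  ]
wrist (0.18, 0.2) 591 [ 0.4945 -0.2064  0.1906] [ 0.4859 -0.2166  0.18  ] [ 0.497  -0.1991  0.2   ]
[ 0.48786087 -0.20738451  0.22659625] [ 0.19612604  0.46284868 -0.99864485]
```

View pics/ins1.png

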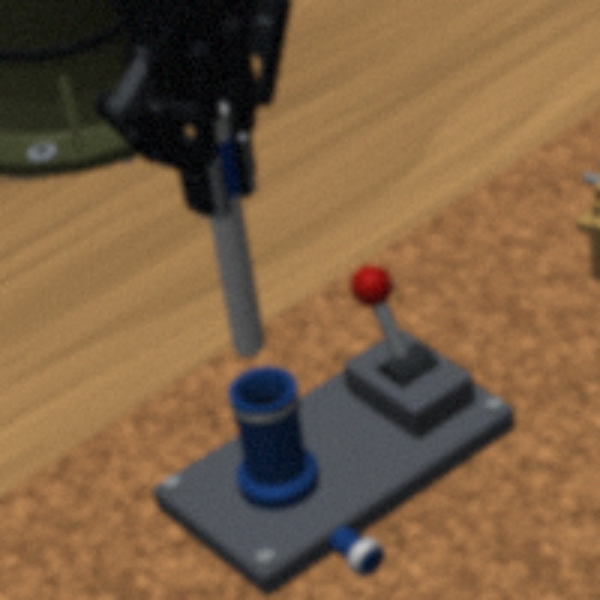

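View pics/wrist3.png

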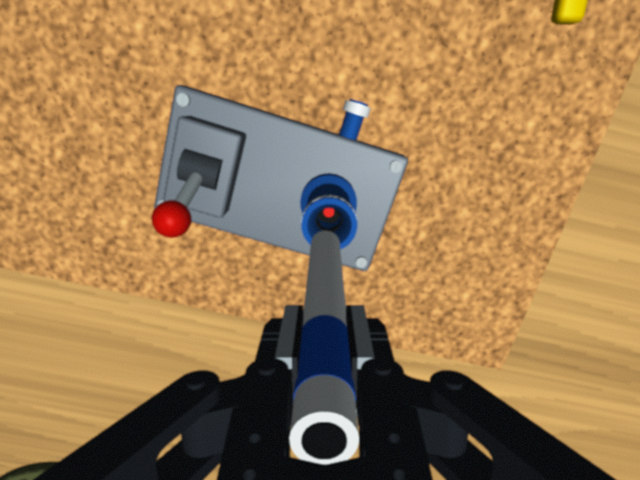

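Tube is upright, with its foot about 30 mm above the mouth. I'll get a precise mouth-versus-tube offset from this settled wrist frame.

```bash
python3 - <<'E'
from h import *
im,d,P=grab('wrist'); W=cloud(d,P)
from scipy.optimize import least_squares
def fit(p,r):
    s=least_squares(lambda c:np.hypot(*(p-c).T)-r,p.mean(0),loss='soft_l1',f_scale=.0005); return s.x,np.sqrt(np.mean(s.fun**2))
# outer rim: boundary pts of top annulus
m=(d>0)&box(W,(.46,.52),(-.24,-.18),(.0925,.1)); p=W[m]
print(len(p),p.min(0),p.max(0)); q=p[:,:2]
c0=np.array([.4895,-.2095])
for it in range(3):
    a=np.arctan2(*(q-c0).T[::-1]); rr=np.hypot(*(q-c0).T); b=((a+np.pi)/(2*np.pi)*24).astype(int)
    out=np.array([q[b==k][rr[b==k].argmax()] for k in range(24) if (b==k).sum()>3])
    inn=np.array([q[b==k][rr[b==k].argmin()] for k in range(24) if (b==k).sum()>3])
    c0,R=circ(out); print('outer',c0,R*1e3)
print('radii out',(np.hypot(*(out-c0).T)*1e3).round(1),'in',(np.hypot(*(inn-c0).T)*1e3).round(1)); print('inner',circ(inn))
for z in ((.125,.15),(.15,.18),(.18,.2)):
    t=W[(d>0)&box(W,(.47,.52),(-.235,-.175),z)][:,:2]; print('tube r=9 fit',fit(t,.009))
print(r.state()['ee_pos'])
E
```

```text
881 [ 0.47414415 -0.22992427  0.09252134] [ 0.50996978 -0.19113916  0.09696844]
outer [ 0.49043095 -0.21057041] 19.37894618274591
outer [ 0.49045505 -0.21052817] 19.369031373502132
outer [ 0.49045533 -0.2105281 ] 19.369083586109046
radii out [19.2 19.6 19.6 19.4 19.1 19.3 19.3 19.4 19.3 19.5 19.3 19.5 19.5 19.3
 19.5 19.4 19.1 19.3 19.3 19.5] in [14.8 13.9 14.  13.7 14.  14.1 14.1 14.1 13.7 14.  13.9 14.2 14.2 14.
 14.  14.  14.7 14.5 14.2 14.8]
inner (array([ 0.49018997, -0.21038331]), np.float64(0.014207788754442946))
tube r=9 fit (array([ 0.48811028, -0.20815293]), np.float64(0.00016993200227561237))
tube r=9 fit (array([ 0.48812445, -0.20801773]), np.float64(0.00018818110323734713))
tube r=9 fit (array([ 0.48814844, -0.2079045 ]), np.float64(0.00020511008270427666))
[ 0.48821514 -0.20735559  0.22713543]
```

The wrist frame puts the mouth at +2.3 mm x and -2.3 mm y from the tube axis. I'll correct that and go down to the funnel's bottom, with the foot at about 0.085.

```bash
python3 -m pendant '[{"dx":0.1,"dy":-0.1,"dz":0,"wx":0,"wy":0,"wz":0,"claw":0},{"dx":0.23,"dy":-0.23,"dz":-0.5,"wx":0,"wy":0,"wz":0,"claw":0},{"dx":0.23,"dy":-0.23,"dz":-1.2,"wx":0,"wy":0,"wz":0,"claw":0},{"dx":0.23,"dy":-0.23,"dz":-2,"wx":0,"wy":0,"wz":0,"claw":0},{"dx":0.23,"dy":-0.23,"dz":-2.8,"wx":0,"wy":0,"wz":0,"claw":0},{"dx":0.23,"dy":-0.23,"dz":-3.4,"wx":0,"wy":0,"wz":0,"claw":0},{"dx":0.23,"dy":-0.23,"dz":-3.8,"wx":0,"wy":0,"wz":0,"claw":0},{"dx":0.23,"dy":-0.23,"dz":-4,"wx":0,"wy":0,"wz":0,"claw":0}]'
python3 -c "
from h import *
s=r.state();print(s['ee_pos'],s['contact_force'],s['wrist_torque'])"
```

```text
clock: 7.88
ee_pos: [0.4894, -0.2106, 0.1853]
tool_rot: [0.0, 0.783, -0.623, -0.001]
contact_force: [-0.4, 0.0, -0.5]
width: 0.0166
[ 0.48938906 -0.21064696  0.18527171] [-0.43492643  0.01757488 -0.45875085] [-0.01262196  0.04014249 -0.04396424]
```

```bash
python3 -m pendant '[{"dx":0,"dy":0,"dz":-0.2,"wx":0,"wy":0,"wz":0,"claw":0},{"dx":0,"dy":0,"dz":-0.4,"wx":0,"wy":0,"wz":0,"claw":0},{"dx":0,"dy":0,"dz":-0.6,"wx":0,"wy":0,"wz":0,"claw":0},{"dx":0,"dy":0,"dz":-0.8,"wx":0,"wy":0,"wz":0,"claw":0},{"dx":0,"dy":0,"dz":-0.9,"wx":0,"wy":0,"wz":0,"claw":0},{"dx":0,"dy":0,"dz":-1,"wx":0,"wy":0,"wz":0,"claw":0},{"dx":0,"dy":0,"dz":-1,"wx":0,"wy":0,"wz":0,"claw":0},{"dx":0,"dy":0,"dz":-1,"wx":0,"wy":0,"wz":0,"claw":0}]'
python3 -m pendant '[{"dx":0,"dy":0,"dz":-0.1,"wx":0,"wy":0,"wz":0,"claw":0},{"dx":0,"dy":0,"dz":-0.2,"wx":0,"wy":0,"wz":0,"claw":0},{"dx":0,"dy":0,"dz":-0.3,"wx":0,"wy":0,"wz":0,"claw":0},{"dx":0,"dy":0,"dz":-0.4,"wx":0,"wy":0,"wz":0,"claw":0},{"dx":0,"dy":0,"dz":-0.5,"wx":0,"wy":0,"wz":0,"claw":0},{"dx":0,"dy":0,"dz":-0.6,"wx":0,"wy":0,"wz":0,"claw":0},{"dx":0,"dy":0,"dz":-0.7,"wx":0,"wy":0,"wz":0,"claw":0},{"dx":0,"dy":0,"dz":-0.7,"wx":0,"wy":0,"wz":0,"claw":0}]'
```

```text
clock: 8.55
ee_pos: [0.4899, -0.2103, 0.1763]
tool_rot: [-0.0, 0.783, -0.622, -0.0]
contact_force: [-1.1, 2.5, -0.3]
width: 0.0164
clock: 9.22
ee_pos: [0.49, -0.2104, 0.1696]
tool_rot: [-0.0, 0.783, -0.622, 0.0]
contact_force: [-0.2, 3.4, 1.6]
width: 0.0166
```

```bash
python3 -m pendant '[{"dx":0,"dy":0,"dz":-0.02,"wx":0,"wy":0,"wz":0,"claw":0},{"dx":0,"dy":0,"dz":-0.04,"wx":0,"wy":0,"wz":0,"claw":0},{"dx":0,"dy":0,"dz":-0.06,"wx":0,"wy":0,"wz":0,"claw":0},{"dx":0,"dy":0,"dz":-0.08,"wx":0,"wy":0,"wz":0,"claw":0},{"dx":0,"dy":0,"dz":-0.1,"wx":0,"wy":0,"wz":0,"claw":0},{"dx":0,"dy":0,"dz":-0.12,"wx":0,"wy":0,"wz":0,"claw":0},{"dx":0,"dy":0,"dz":-0.14,"wx":0,"wy":0,"wz":0,"claw":0},{"dx":0,"dy":0,"dz":-0.16,"wx":0,"wy":0,"wz":0,"claw":0}]'
python3 - <<'E'
from h import *
s=r.state();print(s['ee_pos'],s['contact_force'])
im,d,P=grab('wrist'); W=cloud(d,P)
# visible tube top z and collet/tube in wrist
p=W[(d>0)&box(W,(.46,.53),(-.25,-.17),(.15,.28))]
print(len(p),p[:,2].max(), np.percentile(p[:,2],[90,99]))
t=W[(d>0)&box(W,(.475,.52),(-.235,-.19),(.11,.15))]; print(len(t),t.mean(0))
im2,d2,P2=grab('scene'); cv2.imwrite('pics/ins2.png',np.hstack([cv2.resize(im2[180:320,130:270],(400,400)),cv2.resize(im[150:400,200:450],(400,400))])[...,::-1])
E
```

```text
clock: 9.88
ee_pos: [0.4902, -0.2105, 0.1682]
tool_rot: [-0.0, 0.783, -0.622, 0.0]
contact_force: [-0.3, 3.5, 7.9]
width: 0.0164
[ 0.49015985 -0.21050642  0.16822357] [-0.27045236  3.47820616  7.89103305]
44575 0.2535128489272978 [0.24531636 0.25149037]
1162 [ 0.49749476 -0.20912557  0.13197015]
```

View pics/ins2.png

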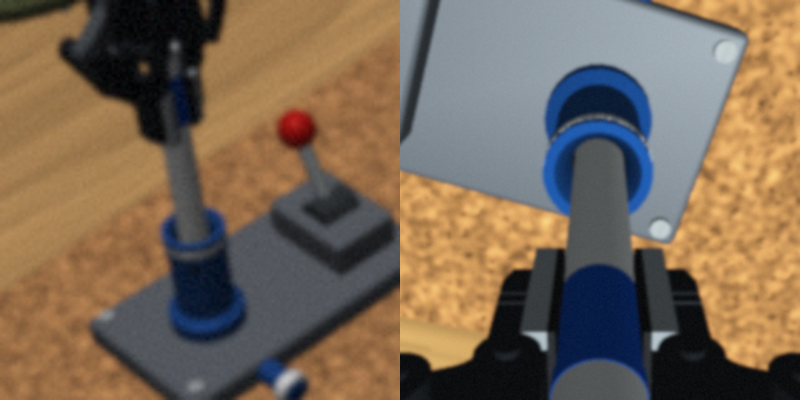

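The tube is entering straight (right panel: concentric in the mouth), and the seal drag reads about 8 N. Feeling for the stop in 1.4 mm steps.

```bash
python3 -m pendant '[{"dx":0,"dy":0.03,"dz":-0.02,"wx":0,"wy":0,"wz":0,"claw":0},{"dx":0,"dy":0.03,"dz":-0.04,"wx":0,"wy":0,"wz":0,"claw":0},{"dx":0,"dy":0.03,"dz":-0.06,"wx":0,"wy":0,"wz":0,"claw":0},{"dx":0,"dy":0.03,"dz":-0.08,"wx":0,"wy":0,"wz":0,"claw":0},{"dx":0,"dy":0.03,"dz":-0.1,"wx":0,"wy":0,"wz":0,"claw":0},{"dx":0,"dy":0.03,"dz":-0.12,"wx":0,"wy":0,"wz":0,"claw":0},{"dx":0,"dy":0.03,"dz":-0.14,"wx":0,"wy":0,"wz":0,"claw":0},{"dx":0,"dy":0.03,"dz":-0.14,"wx":0,"wy":0,"wz":0,"claw":0}]'
```

```text
clock: 10.65
ee_pos: [0.4901, -0.2104, 0.1667]
tool_rot: [-0.0, 0.783, -0.623, 0.0]
contact_force: [-0.9, 2.4, 4.8]
width: 0.0169
```

```bash
python3 -c "
from h import *
im,d,P=grab('wrist'); np.savez('pics/w5.npz',d=d,im=im); W=cloud(d,P)
print(r.state()['ee_pos'],r.state()['contact_force'])
m=im.min(2)>170
p=W[m&(d>0)&box(W,(.46,.53),(-.25,-.17),(.15,.3))];print(len(p),np.percentile(p,[2,50,98],axis=0) if len(p) else 0)
"
```

```text
[ 0.49011127 -0.21040368  0.16671669] [-0.58245567  2.11343106  5.15018264]
1535 [[ 0.48272759 -0.21904237  0.20366283]
 [ 0.49290603 -0.20974578  0.22426793]
 [ 0.49980632 -0.19869857  0.22533388]]
```

The force has dropped to about 5 N, so the foot is past the seal. The tube top at 0.225 puts the foot at 0.065, so there is no slip. Continuing.

```bash
python3 -m pendant '[{"dx":0,"dy":0.02,"dz":-0.02,"wx":0,"wy":0,"wz":0,"claw":0},{"dx":0,"dy":0.02,"dz":-0.04,"wx":0,"wy":0,"wz":0,"claw":0},{"dx":0,"dy":0.02,"dz":-0.06,"wx":0,"wy":0,"wz":0,"claw":0},{"dx":0,"dy":0.02,"dz":-0.08,"wx":0,"wy":0,"wz":0,"claw":0},{"dx":0,"dy":0.02,"dz":-0.1,"wx":0,"wy":0,"wz":0,"claw":0},{"dx":0,"dy":0.02,"dz":-0.12,"wx":0,"wy":0,"wz":0,"claw":0},{"dx":0,"dy":0.02,"dz":-0.14,"wx":0,"wy":0,"wz":0,"claw":0},{"dx":0,"dy":0.02,"dz":-0.16,"wx":0,"wy":0,"wz":0,"claw":0}]'
```

```text
clock: 11.37
ee_pos: [0.4902, -0.2103, 0.1653]
tool_rot: [-0.0, 0.783, -0.623, 0.001]
contact_force: [-1.5, 2.6, 6.6]
width: 0.0168
```

```bash
python3 -m pendant '[{"dx":0,"dy":0,"dz":-0.02,"wx":0,"wy":0,"wz":0,"claw":0},{"dx":0,"dy":0,"dz":-0.04,"wx":0,"wy":0,"wz":0,"claw":0},{"dx":0,"dy":0,"dz":-0.06,"wx":0,"wy":0,"wz":0,"claw":0},{"dx":0,"dy":0,"dz":-0.08,"wx":0,"wy":0,"wz":0,"claw":0},{"dx":0,"dy":0,"dz":-0.1,"wx":0,"wy":0,"wz":0,"claw":0},{"dx":0,"dy":0,"dz":-0.12,"wx":0,"wy":0,"wz":0,"claw":0},{"dx":0,"dy":0,"dz":-0.14,"wx":0,"wy":0,"wz":0,"claw":0},{"dx":0,"dy":0,"dz":-0.16,"wx":0,"wy":0,"wz":0,"claw":0}]'
```

```text
clock: 12.03
ee_pos: [0.4902, -0.2103, 0.1636]
tool_rot: [-0.0, 0.783, -0.623, 0.0]
contact_force: [-0.9, 3.2, 7.1]
width: 0.0162
```

```bash
python3 -m pendant '[{"dx":0,"dy":0,"dz":-0.02,"wx":0,"wy":0,"wz":0,"claw":0},{"dx":0,"dy":0,"dz":-0.04,"wx":0,"wy":0,"wz":0,"claw":0},{"dx":0,"dy":0,"dz":-0.06,"wx":0,"wy":0,"wz":0,"claw":0},{"dx":0,"dy":0,"dz":-0.08,"wx":0,"wy":0,"wz":0,"claw":0},{"dx":0,"dy":0,"dz":-0.1,"wx":0,"wy":0,"wz":0,"claw":0},{"dx":0,"dy":0,"dz":-0.12,"wx":0,"wy":0,"wz":0,"claw":0},{"dx":0,"dy":0,"dz":-0.14,"wx":0,"wy":0,"wz":0,"claw":0},{"dx":0,"dy":0,"dz":-0.16,"wx":0,"wy":0,"wz":0,"claw":0}]'
```

```text
clock: 12.7
ee_pos: [0.4902, -0.2103, 0.162]
tool_rot: [-0.0, 0.783, -0.623, 0.0]
contact_force: [-0.9, 2.9, 6.2]
width: 0.0166
```

```bash
python3 -m pendant '[{"dx":0,"dy":0,"dz":-0.02,"wx":0,"wy":0,"wz":0,"claw":0},{"dx":0,"dy":0,"dz":-0.04,"wx":0,"wy":0,"wz":0,"claw":0},{"dx":0,"dy":0,"dz":-0.06,"wx":0,"wy":0,"wz":0,"claw":0},{"dx":0,"dy":0,"dz":-0.08,"wx":0,"wy":0,"wz":0,"claw":0},{"dx":0,"dy":0,"dz":-0.1,"wx":0,"wy":0,"wz":0,"claw":0},{"dx":0,"dy":0,"dz":-0.12,"wx":0,"wy":0,"wz":0,"claw":0},{"dx":0,"dy":0,"dz":-0.14,"wx":0,"wy":0,"wz":0,"claw":0},{"dx":0,"dy":0,"dz":-0.16,"wx":0,"wy":0,"wz":0,"claw":0}]'
```

```text
clock: 13.37
ee_pos: [0.4902, -0.2103, 0.1604]
tool_rot: [-0.0, 0.783, -0.623, 0.0]
contact_force: [-1.2, 2.7, 6.8]
width: 0.0166
```

```bash
python3 -m pendant '[{"dx":0,"dy":0,"dz":-0.02,"wx":0,"wy":0,"wz":0,"claw":0},{"dx":0,"dy":0,"dz":-0.04,"wx":0,"wy":0,"wz":0,"claw":0},{"dx":0,"dy":0,"dz":-0.06,"wx":0,"wy":0,"wz":0,"claw":0},{"dx":0,"dy":0,"dz":-0.08,"wx":0,"wy":0,"wz":0,"claw":0},{"dx":0,"dy":0,"dz":-0.1,"wx":0,"wy":0,"wz":0,"claw":0},{"dx":0,"dy":0,"dz":-0.12,"wx":0,"wy":0,"wz":0,"claw":0},{"dx":0,"dy":0,"dz":-0.14,"wx":0,"wy":0,"wz":0,"claw":0},{"dx":0,"dy":0,"dz":-0.16,"wx":0,"wy":0,"wz":0,"claw":0}]'
```

```text
clock: 14.03
ee_pos: [0.4902, -0.2103, 0.1588]
tool_rot: [-0.0, 0.783, -0.623, 0.0]
contact_force: [-0.6, 3.3, 7.7]
width: 0.017
```

```bash
python3 -m pendant '[{"dx":0,"dy":0,"dz":-0.02,"wx":0,"wy":0,"wz":0,"claw":0},{"dx":0,"dy":0,"dz":-0.04,"wx":0,"wy":0,"wz":0,"claw":0},{"dx":0,"dy":0,"dz":-0.06,"wx":0,"wy":0,"wz":0,"claw":0},{"dx":0,"dy":0,"dz":-0.08,"wx":0,"wy":0,"wz":0,"claw":0},{"dx":0,"dy":0,"dz":-0.1,"wx":0,"wy":0,"wz":0,"claw":0},{"dx":0,"dy":0,"dz":-0.12,"wx":0,"wy":0,"wz":0,"claw":0},{"dx":0,"dy":0,"dz":-0.14,"wx":0,"wy":0,"wz":0,"claw":0},{"dx":0,"dy":0,"dz":-0.16,"wx":0,"wy":0,"wz":0,"claw":0}]'
```

```text
clock: 14.7
ee_pos: [0.4902, -0.2103, 0.1573]
tool_rot: [-0.0, 0.783, -0.623, 0.0]
contact_force: [-2.1, 2.3, 7.0]
width: 0.0166
```

```bash
python3 -m pendant '[{"dx":0,"dy":0,"dz":-0.02,"wx":0,"wy":0,"wz":0,"claw":0},{"dx":0,"dy":0,"dz":-0.04,"wx":0,"wy":0,"wz":0,"claw":0},{"dx":0,"dy":0,"dz":-0.06,"wx":0,"wy":0,"wz":0,"claw":0},{"dx":0,"dy":0,"dz":-0.08,"wx":0,"wy":0,"wz":0,"claw":0},{"dx":0,"dy":0,"dz":-0.1,"wx":0,"wy":0,"wz":0,"claw":0},{"dx":0,"dy":0,"dz":-0.12,"wx":0,"wy":0,"wz":0,"claw":0},{"dx":0,"dy":0,"dz":-0.14,"wx":0,"wy":0,"wz":0,"claw":0},{"dx":0,"dy":0,"dz":-0.16,"wx":0,"wy":0,"wz":0,"claw":0}]'
```

```text
clock: 15.37
ee_pos: [0.4905, -0.2103, 0.1564]
tool_rot: [-0.0, 0.783, -0.623, 0.001]
contact_force: [-3.2, 3.8, 15.0]
width: 0.0167
```

A sharp rise to 15 N with the arm lagging. I'll confirm with one small 0.4 mm step.

```bash
python3 -m pendant '[{"dx":0,"dy":0,"dz":-0.01,"wx":0,"wy":0,"wz":0,"claw":0},{"dx":0,"dy":0,"dz":-0.02,"wx":0,"wy":0,"wz":0,"claw":0},{"dx":0,"dy":0,"dz":-0.03,"wx":0,"wy":0,"wz":0,"claw":0},{"dx":0,"dy":0,"dz":-0.04,"wx":0,"wy":0,"wz":0,"claw":0},{"dx":0,"dy":0,"dz":-0.04,"wx":0,"wy":0,"wz":0,"claw":0},{"dx":0,"dy":0,"dz":-0.04,"wx":0,"wy":0,"wz":0,"claw":0},{"dx":0,"dy":0,"dz":-0.04,"wx":0,"wy":0,"wz":0,"claw":0},{"dx":0,"dy":0,"dz":-0.04,"wx":0,"wy":0,"wz":0,"claw":0}]'
```

```text
clock: 16.03
ee_pos: [0.4906, -0.2103, 0.1562]
tool_rot: [-0.0, 0.783, -0.623, 0.001]
contact_force: [-2.9, 3.3, 14.8]
width: 0.0163
```

```bash
python3 -m pendant '[{"dx":0,"dy":0,"dz":-0.01,"wx":0,"wy":0,"wz":0,"claw":0},{"dx":0,"dy":0,"dz":-0.02,"wx":0,"wy":0,"wz":0,"claw":0},{"dx":0,"dy":0,"dz":-0.03,"wx":0,"wy":0,"wz":0,"claw":0},{"dx":0,"dy":0,"dz":-0.04,"wx":0,"wy":0,"wz":0,"claw":0},{"dx":0,"dy":0,"dz":-0.04,"wx":0,"wy":0,"wz":0,"claw":0},{"dx":0,"dy":0,"dz":-0.04,"wx":0,"wy":0,"wz":0,"claw":0},{"dx":0,"dy":0,"dz":-0.04,"wx":0,"wy":0,"wz":0,"claw":0},{"dx":0,"dy":0,"dz":-0.04,"wx":0,"wy":0,"wz":0,"claw":0}]'
python3 -c "
from h import *
im,d,P=grab('wrist'); W=cloud(d,P)
print(r.state()['ee_pos'],r.state()['contact_force'])
m=im.min(2)>170
p=W[m&(d>0)&box(W,(.46,.53),(-.25,-.17),(.15,.3))];print(len(p),np.percentile(p,[2,50,98],axis=0))
"
```

```text
clock: 16.7
ee_pos: [0.4907, -0.2103, 0.1561]
tool_rot: [-0.0, 0.783, -0.623, 0.001]
contact_force: [-3.0, 4.2, 17.7]
width: 0.0167
[ 0.49066241 -0.21028049  0.15607848] [-3.17012087  4.88410511 17.64860319]
1579 [[ 0.4834876  -0.21885124  0.19286582]
 [ 0.49354222 -0.2096623   0.21368206]
 [ 0.500777   -0.20137286  0.21471791]]
```

The force is up to 17.7 N with almost no travel, so the tube is bottomed at about 40 mm depth with no slip. Releasing and rising.

```bash
python3 -m pendant '[{"dx":0,"dy":0,"dz":0,"wx":0,"wy":0,"wz":0,"claw":1},{"dx":0,"dy":0,"dz":0,"wx":0,"wy":0,"wz":0,"claw":1},{"dx":0,"dy":0,"dz":0,"wx":0,"wy":0,"wz":0,"claw":1},{"dx":0,"dy":0,"dz":0,"wx":0,"wy":0,"wz":0,"claw":1},{"dx":0,"dy":0,"dz":0,"wx":0,"wy":0,"wz":0,"claw":1},{"dx":0,"dy":0,"dz":0,"wx":0,"wy":0,"wz":0,"claw":1},{"dx":0,"dy":0,"dz":0,"wx":0,"wy":0,"wz":0,"claw":1},{"dx":0,"dy":0,"dz":0,"wx":0,"wy":0,"wz":0,"claw":1}]'
python3 -m pendant '[{"dx":0,"dy":0,"dz":1,"wx":0,"wy":0,"wz":0,"claw":1},{"dx":0,"dy":0,"dz":2.5,"wx":0,"wy":0,"wz":0,"claw":1},{"dx":0,"dy":0,"dz":4.5,"wx":0,"wy":0,"wz":0,"claw":1},{"dx":0,"dy":0,"dz":6.5,"wx":0,"wy":0,"wz":0,"claw":1},{"dx":0,"dy":0,"dz":8.5,"wx":0,"wy":0,"wz":0,"claw":1},{"dx":0,"dy":0,"dz":10,"wx":0,"wy":0,"wz":0,"claw":1},{"dx":0,"dy":0,"dz":10.5,"wx":0,"wy":0,"wz":0,"claw":1},{"dx":0,"dy":0,"dz":10.5,"wx":0,"wy":0,"wz":0,"claw":1}]'
python3 -c "
from h import *
im,d,P=grab('wrist'); W=cloud(d,P); cv2.imwrite('pics/rel.png',im[...,::-1])
print(r.state()['ee_pos'],r.state()['contact_force'])
m=(d>0)&box(W,(.46,.53),(-.25,-.17),(.12,.3)); p=W[m];print(len(p),np.percentile(p,[1,50,99],axis=0).round(4))
t=p[p[:,2]>.209]; print(t.mean(0),t.max(0))
for b,s,c in blobs(masks(im)['red']): print('red',c,s,ray(P,*c,.097))
"
```

```text
clock: 17.42
ee_pos: [0.4898, -0.2103, 0.1542]
tool_rot: [0.0, 0.783, -0.623, -0.0]
contact_force: [0.8, 0.1, 0.0]
width: 0.0856
clock: 18.08
ee_pos: [0.4905, -0.2105, 0.261]
tool_rot: [-0.0, 0.783, -0.623, 0.001]
contact_force: [-0.5, 0.3, 0.1]
width: 0.0854
[ 0.48989973 -0.21032509  0.25967835] [-0.33024122 -0.32043669 -0.5593094 ]
2910 [[ 0.4708 -0.2499  0.1232]
 [ 0.495  -0.2075  0.2138]
 [ 0.511  -0.1701  0.2991]]
[ 0.48732524 -0.2008351   0.24023362] [ 0.51163948 -0.17000093  0.29998334]
red [182.21573302 210.1716329 ] [166 195  34  32 839] [ 0.47157891 -0.10394786  0.097     ]
```

Tube stays home. Now go to the -x side of the lever with the fingers shut.

```bash
python3 -m pendant '[{"dx":-0.5,"dy":1.5,"dz":0,"wx":0,"wy":0,"wz":0,"claw":0},{"dx":-2,"dy":4,"dz":0,"wx":0,"wy":0,"wz":0,"claw":0},{"dx":-3.5,"dy":7,"dz":0,"wx":0,"wy":0,"wz":0,"claw":0},{"dx":-5,"dy":9.5,"dz":0,"wx":0,"wy":0,"wz":0,"claw":0},{"dx":-6,"dy":11,"dz":0,"wx":0,"wy":0,"wz":0,"claw":0},{"dx":-6,"dy":11,"dz":0,"wx":0,"wy":0,"wz":0,"claw":0},{"dx":-6,"dy":11,"dz":0,"wx":0,"wy":0,"wz":0,"claw":0},{"dx":-6,"dy":11,"dz":0,"wx":0,"wy":0,"wz":0,"claw":0}]'
python3 -m pendant '[{"dx":0,"dy":0,"dz":-2,"wx":0,"wy":0,"wz":0,"claw":0},{"dx":0,"dy":0,"dz":-5,"wx":0,"wy":0,"wz":0,"claw":0},{"dx":0,"dy":0,"dz":-8,"wx":0,"wy":0,"wz":0,"claw":0},{"dx":0,"dy":0,"dz":-11,"wx":0,"wy":0,"wz":0,"claw":0},{"dx":0,"dy":0,"dz":-14,"wx":0,"wy":0,"wz":0,"claw":0},{"dx":0,"dy":0,"dz":-16.5,"wx":0,"wy":0,"wz":0,"claw":0},{"dx":0,"dy":0,"dz":-17.5,"wx":0,"wy":0,"wz":0,"claw":0},{"dx":0,"dy":0,"dz":-17.5,"wx":0,"wy":0,"wz":0,"claw":0}]'
python3 -c "
from h import *
im,d,P=grab('wrist'); W=cloud(d,P); cv2.imwrite('pics/lev1.png',im[...,::-1]); print(r.state()['ee_pos'],r.state()['contact_force'])
for n in ('wrist','scene'):
  im,d,P=grab(n); W=cloud(d,P)
  p=W[(d>0)&box(W,(.47,.52),(-.225,-.195),(.19,.23))]
  print(n,len(p),np.percentile(p[:,2],[50,90,97,100]) if len(p) else 0)"
```

```text
clock: 18.8
ee_pos: [0.4298, -0.101, 0.2587]
tool_rot: [0.0, 0.782, -0.623, -0.0]
contact_force: [0.0, -1.4, -0.4]
width: -0.0005
clock: 19.47
ee_pos: [0.4285, -0.1009, 0.0814]
tool_rot: [0.001, 0.782, -0.623, -0.002]
contact_force: [0.0, -0.3, 0.1]
width: -0.0002
[ 0.42928971 -0.10088066  0.08280491] [ 0.29052092 -0.68337872 -0.52190858]
wrist 0 0
scene 208 [0.20722433 0.21609858 0.21712134 0.21837283]
```

View pics/lev1.png

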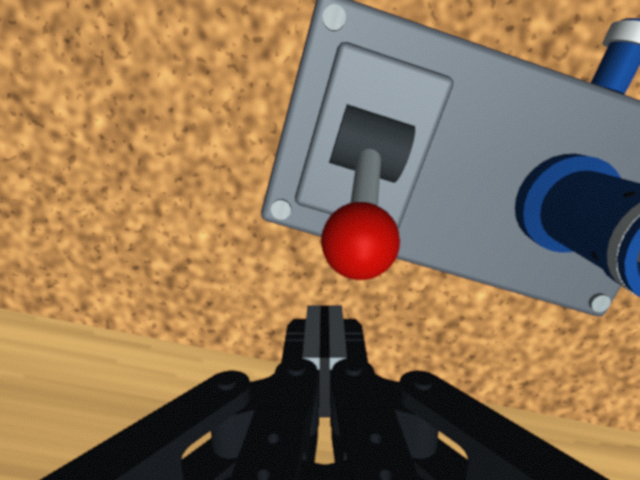

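Fingers are shut and behind the ball, which is at (360,241). The fingertip is at (325,310). Pushing the lever +x along the filter's own axis.

```bash
python3 -m pendant '[{"dx":0.5,"dy":-0.2,"dz":0.3,"wx":0,"wy":0,"wz":0,"claw":0},{"dx":1.3,"dy":-0.3,"dz":0.3,"wx":0,"wy":0,"wz":0,"claw":0},{"dx":2.2,"dy":-0.3,"dz":0.4,"wx":0,"wy":0,"wz":0,"claw":0},{"dx":3.1,"dy":-0.4,"dz":0.5,"wx":0,"wy":0,"wz":0,"claw":0},{"dx":4,"dy":-0.5,"dz":0.5,"wx":0,"wy":0,"wz":0,"claw":0},{"dx":5,"dy":-0.5,"dz":0.5,"wx":0,"wy":0,"wz":0,"claw":0},{"dx":6,"dy":-0.6,"dz":0.3,"wx":0,"wy":0,"wz":0,"claw":0},{"dx":6.6,"dy":-0.6,"dz":0.3,"wx":0,"wy":0,"wz":0,"claw":0}]'
python3 -m pendant '[{"dx":0.1,"dy":0,"dz":0,"wx":0,"wy":0,"wz":0,"claw":0},{"dx":0.2,"dy":0,"dz":0,"wx":0,"wy":0,"wz":0,"claw":0},{"dx":0.3,"dy":0,"dz":0,"wx":0,"wy":0,"wz":0,"claw":0},{"dx":0.4,"dy":0,"dz":0,"wx":0,"wy":0,"wz":0,"claw":0},{"dx":0.5,"dy":0,"dz":0,"wx":0,"wy":0,"wz":0,"claw":0},{"dx":0.6,"dy":0,"dz":0,"wx":0,"wy":0,"wz":0,"claw":0},{"dx":0.6,"dy":0,"dz":0,"wx":0,"wy":0,"wz":0,"claw":0},{"dx":0.6,"dy":0,"dz":0,"wx":0,"wy":0,"wz":0,"claw":0}]'
python3 -c "
from h import *
for n in ('wrist','scene','top'):
  im,d,P=grab(n)
  for b,s,c in blobs(masks(im)['red']): print(n,c,s,ray(P,*c,.097))
print(r.state()['ee_pos'],r.state()['contact_force'])"
```

```text
clock: 20.28
ee_pos: [0.4975, -0.1063, 0.0869]
tool_rot: [-0.0, 0.783, -0.623, 0.0]
contact_force: [-0.5, -1.8, -0.4]
width: -0.0002
clock: 20.95
ee_pos: [0.5015, -0.1063, 0.0872]
tool_rot: [0.0, 0.783, -0.623, -0.0]
contact_force: [-1.6, 0.5, -1.3]
width: 0.0001
wrist [342.01018128 278.85100571] [ 307  243   71   72 4027] [ 0.52715964 -0.10710338  0.097     ]
scene [526.88505747 130.42528736] [513 122  35  17  87] [0.74203862 0.57531206 0.097     ]
scene [599.26739927 144.47619048] [579 132  40  25 273] [0.89497952 0.61658395 0.097     ]
scene [253.1119403  237.67910448] [247 232  13  13 134] [ 0.52620796 -0.10742603  0.097     ]
[ 0.50156246 -0.10631315  0.08724185] [-1.6157986  -0.04727347 -0.90790115]
```

The ball is at x≈0.527, the expected end of travel. I'll nudge further to feel the end stop.

```bash
python3 -m pendant '[{"dx":0.05,"dy":0,"dz":0,"wx":0,"wy":0,"wz":0,"claw":0},{"dx":0.1,"dy":0,"dz":0,"wx":0,"wy":0,"wz":0,"claw":0},{"dx":0.15,"dy":0,"dz":0,"wx":0,"wy":0,"wz":0,"claw":0},{"dx":0.2,"dy":0,"dz":0,"wx":0,"wy":0,"wz":0,"claw":0},{"dx":0.25,"dy":0,"dz":0,"wx":0,"wy":0,"wz":0,"claw":0},{"dx":0.25,"dy":0,"dz":0,"wx":0,"wy":0,"wz":0,"claw":0},{"dx":0.25,"dy":0,"dz":0,"wx":0,"wy":0,"wz":0,"claw":0},{"dx":0.25,"dy":0,"dz":0,"wx":0,"wy":0,"wz":0,"claw":0}]'
```

```text
clock: 21.77
ee_pos: [0.5019, -0.1063, 0.0869]
tool_rot: [0.002, 0.782, -0.623, -0.002]
contact_force: [-9.2, -0.2, 3.8]
width: 0.0003
```

End stop felt: 9 N with hardly any travel. Backing off, rising and checking.

```bash
python3 -m pendant '[{"dx":-1,"dy":0,"dz":0,"wx":0,"wy":0,"wz":0,"claw":0},{"dx":-3,"dy":0,"dz":0,"wx":0,"wy":0,"wz":0,"claw":0},{"dx":-5,"dy":0.5,"dz":1,"wx":0,"wy":0,"wz":0,"claw":0},{"dx":-7,"dy":0.5,"dz":3,"wx":0,"wy":0,"wz":0,"claw":0},{"dx":-7,"dy":1,"dz":6,"wx":0,"wy":0,"wz":0,"claw":0},{"dx":-7,"dy":2,"dz":9,"wx":0,"wy":0,"wz":0,"claw":0},{"dx":-7,"dy":4,"dz":12,"wx":0,"wy":0,"wz":0,"claw":0},{"dx":-7,"dy":6,"dz":14,"wx":0,"wy":0,"wz":0,"claw":0}]'
python3 -m pendant '[{"dx":0,"dy":2,"dz":1,"wx":0,"wy":0,"wz":0,"claw":0},{"dx":0,"dy":4,"dz":2,"wx":0,"wy":0,"wz":0,"claw":0},{"dx":0,"dy":6,"dz":2,"wx":0,"wy":0,"wz":0,"claw":0},{"dx":0,"dy":6,"dz":2,"wx":0,"wy":0,"wz":0,"claw":0},{"dx":0,"dy":6,"dz":2,"wx":0,"wy":0,"wz":0,"claw":0},{"dx":0,"dy":6,"dz":2,"wx":0,"wy":0,"wz":0,"claw":0},{"dx":0,"dy":6,"dz":2,"wx":0,"wy":0,"wz":0,"claw":0},{"dx":0,"dy":6,"dz":2,"wx":0,"wy":0,"wz":0,"claw":0}]'
python3 -c "
from h import *
for n in ('top','scene'):
  im,d,P=grab(n); W=cloud(d,P)
  for b,s,c in blobs(masks(im)['red']):
    q=ray(P,*c,.095)
    if abs(q[1]+.1)<.05: print(n,'ball',q)
  for z in ((.11,.14),(.14,.18),(.18,.205),(.205,.225)):
    p=W[(d>0)&box(W,(.46,.53),(-.235,-.185),z)]
    if len(p): print(n,z,len(p),p.mean(0).round(4),p.max(0).round(4))
  cv2.imwrite(f'pics/end_{n}.png',im[...,::-1])
print(r.state()['ee_pos'],r.state()['contact_force'],r.state()['clock'])"
```

```text
clock: 22.43
ee_pos: [0.4356, -0.046, 0.2304]
tool_rot: [-0.002, 0.782, -0.623, 0.002]
contact_force: [1.1, 0.7, -0.4]
width: 0.0002
clock: 23.1
ee_pos: [0.4343, 0.0127, 0.247]
tool_rot: [0.0, 0.782, -0.623, -0.0]
contact_force: [0.2, 0.8, 0.2]
width: 0.0003
top ball [ 0.52481251 -0.10763941  0.095     ]
top (0.11, 0.14) 41 [ 0.4878 -0.202   0.1254] [ 0.4967 -0.1998  0.1399]
top (0.14, 0.18) 53 [ 0.4879 -0.2015  0.1601] [ 0.4973 -0.1992  0.1767]
top (0.18, 0.205) 46 [ 0.4881 -0.2013  0.1928] [ 0.4969 -0.199   0.2046]
top (0.205, 0.225) 129 [ 0.488  -0.2072  0.2156] [ 0.4965 -0.1989  0.2201]
scene ball [ 0.52481869 -0.10518488  0.095     ]
scene (0.11, 0.14) 151 [ 0.4963 -0.2145  0.1253] [ 0.5013 -0.2042  0.1399]
scene (0.14, 0.18) 209 [ 0.4965 -0.2144  0.1604] [ 0.5021 -0.2032  0.1797]
scene (0.18, 0.205) 142 [ 0.4964 -0.2141  0.192 ] [ 0.5024 -0.2021  0.2049]
scene (0.205, 0.225) 123 [ 0.4942 -0.2122  0.2127] [ 0.503  -0.2011  0.2185]
[0.43436051 0.01300198 0.24709035] [ 0.51195795 -0.9311816  -0.65416054] 23.2
```

View pics/end_scene.png

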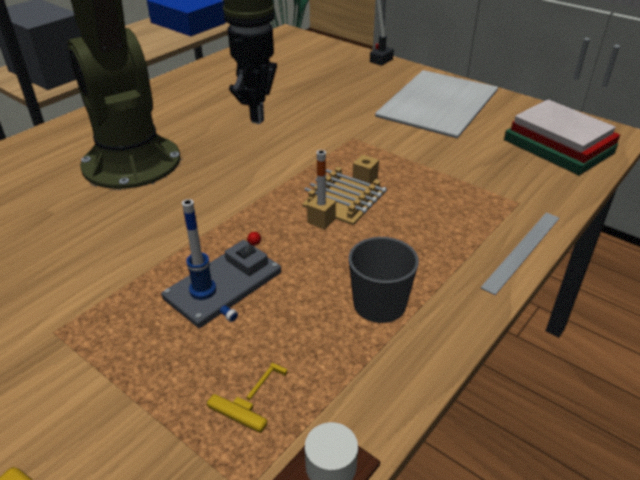

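The ball is at x≈0.525–0.527 (locked), and the tube is upright with the other objects in place. The top reads about 0.2155, within 1 mm of its pressed height. I'll check that more tightly with the wrist camera.

```bash
python3 -m pendant '[{"dx":0.5,"dy":-3,"dz":0.5,"wx":0,"wy":0,"wz":0,"claw":0},{"dx":1.5,"dy":-7,"dz":1,"wx":0,"wy":0,"wz":0,"claw":0},{"dx":2.5,"dy":-11,"dz":1.5,"wx":0,"wy":0,"wz":0,"claw":0},{"dx":3.5,"dy":-15,"dz":1.5,"wx":0,"wy":0,"wz":0,"claw":0},{"dx":4.5,"dy":-18.5,"dz":1.5,"wx":0,"wy":0,"wz":0,"claw":0},{"dx":5.5,"dy":-21,"dz":1.5,"wx":0,"wy":0,"wz":0,"claw":0},{"dx":5.5,"dy":-22.2,"dz":1.5,"wx":0,"wy":0,"wz":0,"claw":0},{"dx":5.5,"dy":-22.2,"dz":1.5,"wx":0,"wy":0,"wz":0,"claw":0}]'
python3 -c "
from h import *
for i in range(2):
  im,d,P=grab('wrist'); W=cloud(d,P)
  print(r.state()['ee_pos'],r.state()['contact_force'])
  m=im.min(2)>170
  p=W[m&(d>0)&box(W,(.46,.53),(-.25,-.17),(.15,.225))];print(len(p),np.percentile(p,[2,50,98],axis=0).round(4))
  q=W[(d>0)&box(W,(.48,.51),(-.225,-.195),(.205,.225))];print(len(q),np.percentile(q[:,2],[50,90,98]).round(4))
  s=W[(d>0)&box(W,(.5,.54),(-.17,-.14),(.0,.04))];print('slab',len(s),np.median(s[:,2]) if len(s) else 0)
  k=W[(d>0)&box(W,(.465,.515),(-.235,-.185),(.088,.102))];print('rim',len(k),np.percentile(k[:,2],[50,90]) if len(k) else 0)
cv2.imwrite('pics/w7.png',im[...,::-1])"
```

```text
clock: 23.87
ee_pos: [0.4887, -0.2119, 0.2614]
tool_rot: [0.001, 0.781, -0.625, -0.0]
contact_force: [-0.2, -0.2, 0.5]
width: 0.0
[ 0.48871894 -0.20921392  0.26161149] [ 0.1636463   0.62405678 -0.43082364]
527 [[ 0.4816 -0.2178  0.2132]
 [ 0.4907 -0.2096  0.2144]
 [ 0.4984 -0.2011  0.2157]]
1153 [0.2146 0.2155 0.216 ]
slab 1456 0.01965090312472917
rim 1089 [0.09412964 0.09555309]
[ 0.48891732 -0.2075      0.26193676] [-0.9081609   1.05098443 -0.76744387]
521 [[ 0.4815 -0.2177  0.2131]
 [ 0.4906 -0.2094  0.2144]
 [ 0.4984 -0.201   0.2156]]
1142 [0.2144 0.2155 0.2162]
slab 1456 0.01970968076890453
rim 1088 [0.09413587 0.09555319]
```

View pics/w7.png

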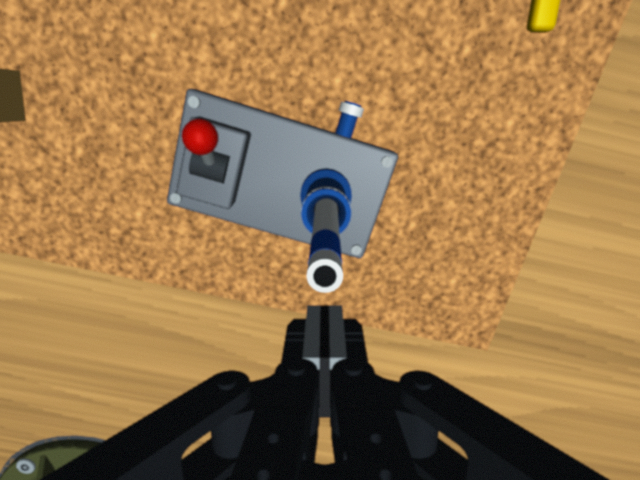

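The tube's top median is 0.2144, against 0.2137 while pressed. That 0.7 mm is the stop rubber's rebound, so the pin is still well beyond half. The ball at (200,136) lies on the locked side and the gripper is clear, so I'm handing in.

```bash
python3 -c "
from h import *
print(job.job_done())"
```

```text
the job is handed in; nothing more can be done
None
```

The blue-banded tube is in the collet on its hard stop, the lever is over on its locked side, and I handed the job in at about 24 s. No verdict was reported.

- **Insertion:** I drew the tube clear of the rack and centred it on the mouth with the wrist camera. It went past the seal with readings up to about 8 N. The stop came up sharply at about 40 mm depth; the highest wrist reading was 17.7 N, which includes the seal drag.
- **Lever:** I pushed it over with the fingers shut. Its end stop showed as 9 N with hardly any further travel.
- **Last checks:**
  - The tube stands upright. Its top is at 0.2144 m against 0.2137 m while pressed, which fits the stop rubber springing back about 0.7 mm. I take the pin to be still pressed well past half, but I could not see it directly.
  - The lever ball is at x ≈ 0.525–0.527 m, the expected locked end.
  - The gripper is about 45 mm above the tube and touching nothing.
  - The spent tube, pegs, puller and pot look undisturbed in the last scene picture; I did not measure them.
- **Disagreements:** The top and scene cameras put the tube's top about 1 mm higher (0.2155 m), within their 2 mm calibration. The first two move commands were refused as "invalid input" before anything moved, because each row needs all seven keys.

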